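Take the tall cap off a valve outlet of unknown thread hand

TASK

Unscrew the taller of the two caps on the valve block, lift it off and finish while holding it still and upright in the gripper, at least 8 cm higher than it sat and still above the block. Nobody knows whether its thread is left-handed or right-handed: try to loosen it one way and, if it comes up against the stop, turn it the other way. Leave the lower cap screwed on and do not push the loose things lying round the block about.

Things in the scene. Friction and masses are not known exactly. Their poses are not given: they have to be found in the camera images.
- block: Aluminium valve block bolted to the counter, fixed. Foot plate 85 x 270 x 8 mm, body 75 x 200 mm, 46 mm high. Origin: centre of its underside, on the counter; z up, y along its length. Two capped outlets stand on it at x = 0, y = +60 and -60 mm. One has a right-hand thread, the other a left-hand one; which is which changes from start to start and cannot be seen.
- outlet_p (a point): Outlet at the block's +y end (left for the robot): centre of the top of its round steel shoulder, 50 mm across, 55 mm above the counter. On it a brass neck 33 mm across the thread and 15.5 mm high, hidden by its cap.
- outlet_n (a point): The like outlet at the block's -y end (right for the robot), 120 mm from the other.
- tall_cap: The cap to take off: round dark steel cap with fine upright ribs, 46 mm across, 42 mm high, 0.09 to 0.18 kg, loose (held by its thread only), on either outlet. Origin: centre of its underside, which sits on the shoulder 55 mm above the counter; z up to its closed top. Hollow to 18 mm from below: grip its upper 24 mm. At the start its x axis is parallel to the block's.
- tall_cap_top (a point): Centre of the tall cap's top. Its coarse thread has 1 mm of lift and side play. Turned the wrong way it meets a firm stop after 2 to 10 degrees. The right way (counter-clockwise from above if right-hand, clockwise if left-hand) it turns easily (under 0.2 N m; over 0.5 N m means the stop) without rising and can be lifted straight off when 65 to 130 degrees from its start, best 85.
- low_cap: The other cap, to be left on the other outlet: the same in every way but only 26 mm high. Origin: centre of its underside; x axis parallel to the block's at the start.
- stamp_pad: Flat closed ink pad tin lying on the counter in front of the block, 60 x 90 x 14 mm; loose bystander. Origin: centre of its underside.
- air_fitting: Brass air coupling standing behind the block, 26 x 22 mm, 50 mm high; loose bystander. Origin: centre of its underside.
- padlock: Brass padlock lying behind the block, 57 x 40 x 14 mm; loose bystander. Origin: centre of its underside.
- spanner: Steel combination spanner lying flat in front of the block, 198 mm long, 32 mm wide, 9 mm high, lengthwise along its own y; loose bystander. Origin: centre of its underside.
Things that resemble listed ones, but are neither listed nor needed, are in the scene too. What is shaped like the tall_cap but pink is not meant. What is shaped like the low_cap but brown is not meant.

How it is judged:
By the outcome, as a careful person would: the job done as asked, in the order asked, and still so for the second after the job is handed in, while the arm keeps its last pose, push and grip.
It also fails if it takes over 42 s, if anything falls off the work surface, if the arm or the gripper's body presses on something with over 40 N, if the wrist force passes 120 N, or if a joint passes its speed limit or range.

ROBOT

A 6-joint arm with a two-finger parallel gripper is mounted at the origin on a cart in front of the work surface, level with it; the furniture and walls round the work are solid. World frame = base frame: x ahead of the robot, y to its left, z up, the work surface at z = 0. Lengths are in m, angles in rad, forces in N, time in s.
With the tool pointing down it reaches from about 0.3 to 0.95 m from the base axis. Payload 3.1 kg.
Tool frame: the origin (TCP) lies at the very end of the fingers, on their centre line; the grasp point (between the pads) lies 19 mm behind it; z points along the fingers, x is the direction in which the jaws open and shut, and the axes are right-handed (so a half turn about z gives the same grasp; the last joint's range is limited). The gripper opens to 85 mm and grips with 20 to 120 N. Pads are 22 mm wide; open, the fingers measure 114 mm over their backs; the gripper's body (76 mm by 85 mm) begins 54 mm behind the grasp point. The pads swing forward as they close: fully open they stand 13 mm farther back than shut.
Start: joints at [-1.205, 0.308, 1.634, -0, 1.2, -0.07], TCP at [0.264, -0.567, 0.231] pointing down, gripper open.
Joint ranges: [-3.06, 3.06], [-0.79, 1.96], [0.05, 2.63], [-1.19, 4.34], [0.05, 2.64], [-2.94, 2.94]. Speed limits (rad/s): [2.79, 2.79, 3.14, 3.14, 3.14, 3.14].

INTERFACE

Orientations are given as [roll, pitch, yaw] about the fixed x, y, z axes, in that order (R = Rz(yaw) Ry(pitch) Rx(roll)).
In Python, from station import status, snapshot, ticket, search_frame, spot_point gives the robot as it stands.
- The arm moves only by the tool send_rows, never from a script. Its argument "series" is a list that holds one entry, the list of rows, each a list of 7 numbers: the closure, from 0 (fully open) to 1 (shut), then the shift along the tool's x, y, z in m, then the turn, a rotation vector about the tool's x, y, z in degrees. In form: [[[gripper, x, y, z, rx, ry, rz], ...]]. A call has 1 to 8 rows; each row is the pose to reach, as a shift and turn from the pose commanded when the call began, along the tool's axes at that moment; what a row does not reach only later rows make up. A row lasts 1/10 s, in which the tool goes at most 50 mm and 8.59 degrees, less where a joint would pass 70% of its speed; a pose out of reach is approached as far as the arm can. A call with a gripper value outside its range is refused whole. The fingers move at their own pace and stop on an object; "force" is the grip in N (left out, the last holds). Time passes only in rows, so rows that repeat a pose let the fingers close. It gives the time, the measured TCP pose, the force and the opening at its end, in the units of the state.
- status.read_state(): the state, without advancing time (a new reading comes with each control period).
- snapshot(name): name is "side" or "top"; returns a dict with "color" (420x560x3 uint8, red, green, blue), "fx", "fy", "cx", "cy" (pixels), "position" and "attitude" of the camera in the world. Camera axes: x right, y down, z forward; pixel columns grow to the right and rows downward; lengths in m; the calibration is good to about 2 mm. A picture is of the moment at which its call begins. There is no depth.
- ticket.hand_in(): hands the job in, once; it reports no verdict.
Trained networks look in the newest picture that a camera, given by its name, has taken for a name from the list of things; names that differ only in an ending like _2 or _b are one class to them, and where a whole thing is asked for, a point or a joint stands for the part that bears it (a point fixed in the world has none). Each returns a list of dicts, best first, with "score" (0 to 1); they miss things now and then, are a little off and sometimes report something else, mostly with a low value. They report only what shows in the picture. A call takes as long as a camera call. They do not tell look-alikes from the thing itself.
- search_frame(name, camera): "position" ([x, y, z] in m, in the coordinates of the camera as it stood for that picture, good to about 4 mm: the middle of the surface that is visible of it).
- spot_point(name, camera): "position" ([x, y, z] in m, in the coordinates of the camera as it stood for that picture, good to about 4 mm: a listed point, or the origin of a listed thing).
The state is a dict: "time": time; "qpos": joint angles; "dq": joint speeds; "tau": joint torques, N m; "tcp_pos": TCP position; "orientation": TCP orientation; "ft_force": force on the tool from outside, world axes, zero at the start; "wrist_torque": the same for the moment, N m; "width": finger opening in m.
Only numpy, scipy, OpenCV 4.12 (cv2) and the standard library are available. Lean on these libraries where they do the work, as an engineer would, in place of code of your own. Each camera call takes 0.05 s, during which the arm holds its last target.

## Working session

There is one attempt and no reset: what is moved stays moved. The work goes in short steps, Python scripts to look and compute and a tool call to move; the robot and the scene stay as the last step left them, time stands still between calls to the robot, and variables do not carry over. Pictures are saved under pics/ and viewed, and the job is handed in when it is done.

Besides the shell and the picture viewer there is one more tool, called by a JSON object that holds its "name" and its "arguments", one argument or row to a line. send_rows: Moves the arm, as the interface text tells. Its arguments: {"type":"object","properties":{"series":{"type":"array"},"force":{"type":"number"}},"required":["series"]}

```bash
ls; mkdir -p pics; python3 - <<'E'
from station import status, snapshot, search_frame, spot_point
import cv2, numpy as np
s=status.read_state(); print(s)
for n in ("side","top"):
    p=snapshot(n); cv2.imwrite(f"pics/{n}0.png",p["color"][:,:,::-1]); print(n,p["fx"],p["cx"],p["cy"],p["position"],p["attitude"])
    for fn,f,names in (("spot",spot_point,["tall_cap_top","tall_cap","low_cap","block","outlet_p","outlet_n"]),("srch",search_frame,["tall_cap"])):
        for nm in names:
            print(n,fn,nm,[(np.round(d["position"],4).tolist(),round(d["score"],2)) for d in f(nm,n)][:4])
E
```

```text
pics
{'time': 0.0, 'qpos': array([-1.20468916e+00,  3.09022280e-01,  1.63522502e+00,  2.89394247e-05,
        1.19967867e+00, -6.96834771e-02]), 'dq': array([ 3.42587205e-04, -9.25818243e-04, -2.07662649e-05, -1.82635313e-04,
       -2.20414972e-03, -8.32110084e-04]), 'tau': array([ 4.88928407e-06, -4.15252876e+01, -2.76664191e+01, -6.89210924e-05,
        1.03505555e-02,  1.34514458e-06]), 'tcp_pos': array([ 0.26352196, -0.56580647,  0.23001799]), 'orientation': array([-3.14140331e+00,  2.32577278e-03, -1.13501599e+00]), 'ft_force': array([-0.26150337, -0.06199655,  0.36604064]), 'wrist_torque': array([ 0.00471936,  0.03397462, -0.00554145]), 'width': 0.08588100106228848}
side 446.48634564602986 285.32980247324275 211.1663744374715 [ 0.59770589 -1.05595855  0.56407937] [-1.96929102 -0.01098838  0.04660336]
side spot tall_cap_top [([0.0804, 0.1808, 0.9286], 0.91), ([0.027, 0.0661, 1.0399], 0.82)]
side spot tall_cap [([0.0779, 0.2158, 0.9431], 0.73), ([0.0288, 0.1106, 1.0585], 0.55)]
side spot low_cap [([-0.0106, 0.0618, 1.1627], 0.73), ([-0.0133, 0.0582, 1.3253], 0.65), ([0.0302, 0.1
[... 351 characters left out ...]
914, 1.0349], 0.67), ([0.014, 0.1401, 1.0435], 0.48)]
top 497.29719502205876 289.37132438429137 212.82691897618454 [0.45600476 0.03497448 1.26729598] [-3.03748899  0.00547665 -1.56636249]
top spot tall_cap_top [([0.3112, -0.0654, 1.2359], 0.69)]
top spot tall_cap [([0.1658, -0.0054, 1.2188], 0.79), ([0.3127, -0.0602, 1.2813], 0.63)]
top spot low_cap [([-0.0947, 0.0493, 1.2675], 0.77), ([0.0541, 0.0332, 1.2193], 0.66)]
top spot block [([0.1062, 0.0201, 1.2712], 0.8)]
top spot outlet_p [([0.1662, -0.0029, 1.2175], 0.97), ([0.0544, 0.0373, 1.2168], 0.65)]
top spot outlet_n [([0.1662, -0.0029, 1.2175], 0.97), ([0.0544, 0.0373, 1.2168], 0.65)]
top srch tall_cap [([0.3066, -0.0624, 1.2399], 0.86)]
```

View pics/side0.png

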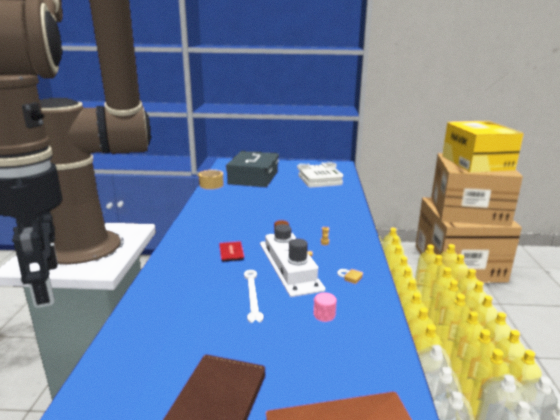

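View pics/top0.png

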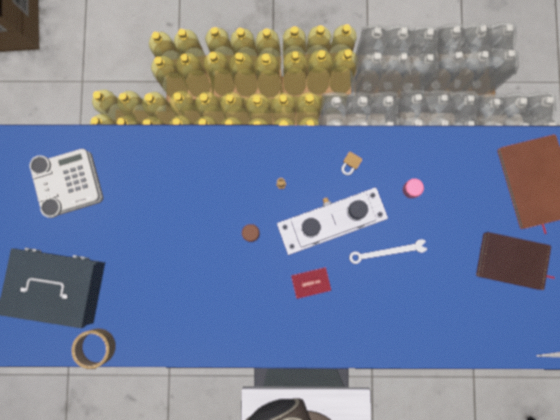

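```bash
cat > h.py <<'E'
import numpy as np
from scipy.spatial.transform import Rotation as R
CAM={"side":(446.486,446.486,285.33,211.166,[0.59770589,-1.05595855,0.56407937],[-1.96929102,-0.01098838,0.04660336]),
"top":(497.297,497.297,289.371,212.827,[0.45600476,0.03497448,1.26729598],[-3.03748899,0.00547665,-1.56636249])}
def w(n,p): c=CAM[n]; return np.array(c[4])+R.from_euler("xyz",c[5]).apply(p)
def proj(n,P):
    c=CAM[n]; q=R.from_euler("xyz",c[5]).inv().apply(np.array(P)-c[4]); return np.array([c[2]+c[0]*q[...,0]/q[...,2],c[3]+c[1]*q[...,1]/q[...,2]]).T
def ray(n,u,v,z):
    c=CAM[n]; d=R.from_euler("xyz",c[5]).apply([(u-c[2])/c[0],(v-c[3])/c[1],1]); return np.array(c[4])+d*(z-c[4][2])/d[2]
E
python3 - <<'E'
from h import *
for n,l in (("side",dict(tt=[0.0804,0.1808,0.9286],tt2=[0.027,0.0661,1.0399],tc2=[0.0288,0.1106,1.0585],low=[-0.0106,0.0618,1.1627],block=[0.0103,0.1393,1.1326],op=[-0.0071,0.0617,1.1614],on=[0.0239,0.1089,1.0534])),
 ("top",dict(tt=[0.3112,-0.0654,1.2359],tc=[0.1658,-0.0054,1.2188],low=[-0.0947,0.0493,1.2675],low2=[0.0541,0.0332,1.2193],block=[0.1062,0.0201,1.2712],op=[0.1662,-0.0029,1.2175]))):
    for k,p in l.items(): P=w(n,p); print(n,k,np.round(P,4),np.round(proj(n,P)))
E
```

```text
side tt [ 0.6472 -0.2671  0.038 ] [324. 298.]
side tt2 [ 0.5863 -0.1227  0.1   ] [297. 240.]
side tc2 [ 0.5887 -0.1227  0.0518] [297. 258.]
side low [ 0.5439 -0.0097  0.0559] [281. 235.]
side block [ 0.5681 -0.0665 -0.0036] [289. 266.]
side op [ 0.5474 -0.0107  0.0565] [283. 235.]
side on [ 0.5839 -0.127   0.0553] [295. 257.]
top tt [ 0.6508 -0.2687  0.0432] [415. 187.]
top tc [ 0.5887 -0.1236  0.0548] [357. 211.]
top low [0.5382 0.137  0.0021] [252. 232.]
top low2 [ 0.5499 -0.012   0.0509] [311. 226.]
top block [ 5.686e-01 -6.380e-02  3.000e-04] [331. 221.]
top op [ 0.5861 -0.124   0.0558] [357. 212.]
```

```bash
python3 - <<'E'
from h import *
import cv2
a=cv2.imread("pics/top0.png")[130:290,240:440]; b=cv2.imread("pics/side0.png")[200:340,210:380]
a=cv2.resize(a,None,fx=4,fy=4,interpolation=cv2.INTER_CUBIC); b=cv2.resize(b,None,fx=4,fy=4,interpolation=cv2.INTER_CUBIC)
cx,cy=.587,-.124; t=np.linspace(0,6.283,60)
for n,im,o in (("top",a,(240,130)),("side",b,(210,200))):
  for z,r,c in ((.097,.023,(0,255,0)),(.055,.023,(0,200,255))):
    P=np.c_[cx+r*np.cos(t),cy+r*np.sin(t),0*t+z]
    cv2.polylines(im,[np.int32((proj(n,P)-o+.5)*4)],True,c,1)
  for x,y in ((.548,-.011),):
    P=np.c_[x+.023*np.cos(t),y+.023*np.sin(t),0*t+.081]
    cv2.polylines(im,[np.int32((proj(n,P)-o+.5)*4)],True,(0,255,0),1)
cv2.imwrite("pics/top0z.png",a[:600]);cv2.imwrite("pics/side0z.png",b)
E
```

```text
(no output)
```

View pics/top0z.png

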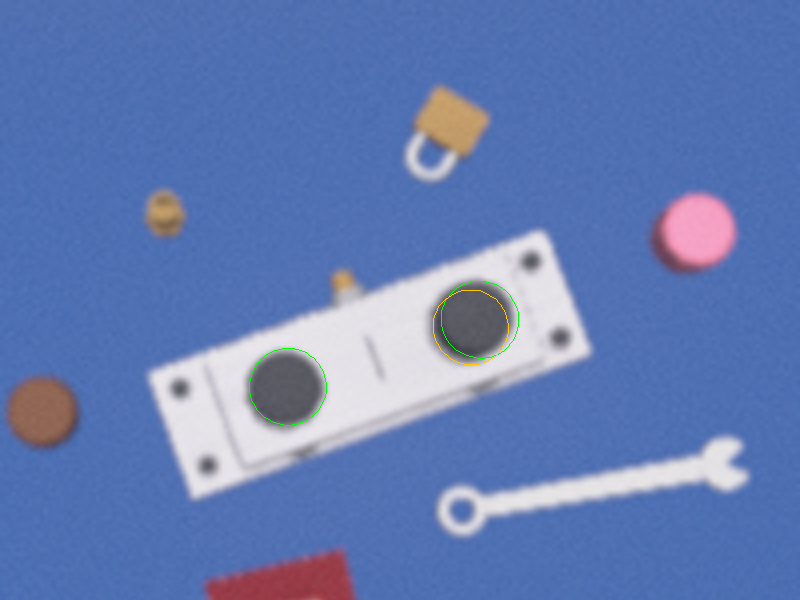

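View pics/side0z.png

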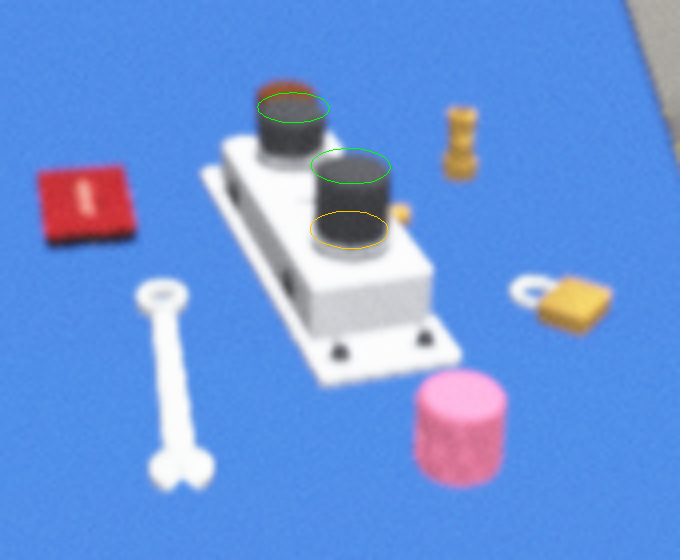

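{"name": "send_rows", "arguments": {
  "series": [
    [[0,-0.008,-0.0145,0,0,0,-3],[0,-0.025,-0.045,0,0,0,-9],[0,-0.047,-0.086,0.005,0,0,-16],[0,-0.07,-0.127,0.01,0,0,-24],[0,-0.093,-0.168,0.015,0,0,-32],[0,-0.116,-0.21,0.02,0,0,-40],[0,-0.139,-0.252,0.025,0,0,-47],[0,-0.16,-0.29,0.03,0,0,-53]]
  ],
  "force": 40
}}

```text
time: 1.6
tcp_pos: [0.4603, -0.296, 0.2013]
orientation: [-3.141, -0.0, -0.203]
ft_force: [0.8, -1.2, -0.6]
width: 0.0858
```

```bash
cat > go.py <<'E'
import sys; from h import *
from station import status
def st():
    s=status.read_state()
    print("t",s["time"],"tcp",np.round(s["tcp_pos"],4),"rpy",np.round(s["orientation"],4),"q",np.round(s["qpos"],3),"F",np.round(s["ft_force"],2),"M",np.round(s["wrist_torque"],3),"w",round(s["width"],4)); return s
def to(x,y,z):
    s=st(); r=R.from_euler("xyz",s["orientation"]); print("tool delta",np.round(r.inv().apply(np.array([x,y,z])-s["tcp_pos"]),4))
if __name__=="__main__":
    to(*map(float,sys.argv[1:4])) if len(sys.argv)>3 else st()
E
python3 go.py .587 -.124 .15
```

```text
t 1.6 tcp [ 0.4603 -0.296   0.2013] rpy [-3.1409e+00 -5.0000e-04 -2.0260e-01] q [-6.520e-01  1.910e-01  1.845e+00  1.000e-03  1.105e+00 -4.490e-01] F [ 0.79 -1.2  -0.6 ] M [ 0.05  -0.025  0.03 ] w 0.0858
tool delta [ 0.0895 -0.1939  0.0515]
```

{"name": "send_rows", "arguments": {
  "series": [
    [[0,0.018,-0.038,0.005,0,0,0],[0,0.037,-0.079,0.012,0,0,0],[0,0.055,-0.119,0.02,0,0,0],[0,0.07,-0.152,0.03,0,0,0],[0,0.081,-0.177,0.04,0,0,0],[0,0.088,-0.19,0.048,0,0,0],[0,0.0895,-0.194,0.051,0,0,0],[0,0.0895,-0.194,0.051,0,0,0]]
  ]
}}

```text
time: 2.4
tcp_pos: [0.5864, -0.1277, 0.1496]
orientation: [3.141, 0.002, -0.209]
ft_force: [-0.4, -0.1, 0.1]
width: 0.0853
```

```bash
python3 go.py .587 -.124 .064; python3 - <<'E'
from station import snapshot
import cv2
for n,(x0,y0) in (("side",(210,180)),("top",(240,130))):
    p=snapshot(n)["color"][y0:y0+150,x0:x0+180,::-1]
    cv2.imwrite(f"pics/{n}1.png",cv2.resize(p,None,fx=4,fy=4,interpolation=cv2.INTER_CUBIC))
E
```

```text
t 2.4 tcp [ 0.5864 -0.1277  0.1496] rpy [ 3.1413e+00  1.7000e-03 -2.0860e-01] q [-0.287  0.35   1.757 -0.     1.037 -0.078] F [-0.36 -0.06  0.06] M [-0.011 -0.031  0.044] w 0.0853
tool delta [-0.0001 -0.0038  0.0856]
```

View pics/side1.png

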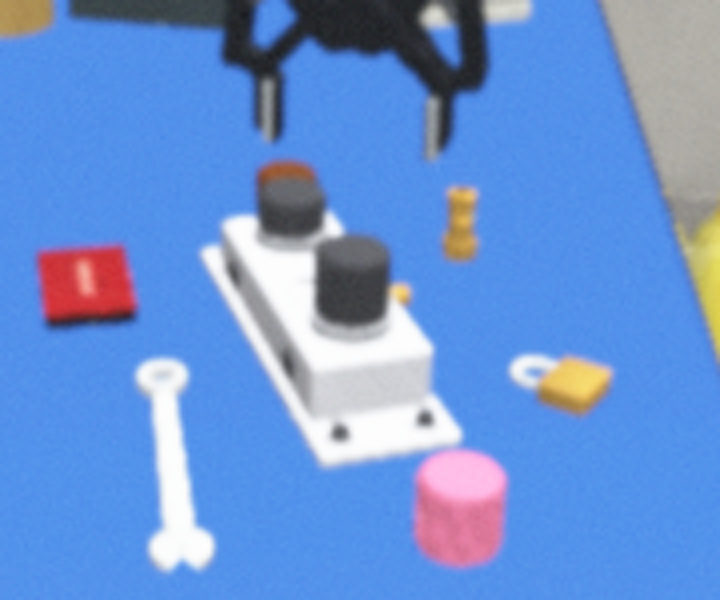

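View pics/top1.png

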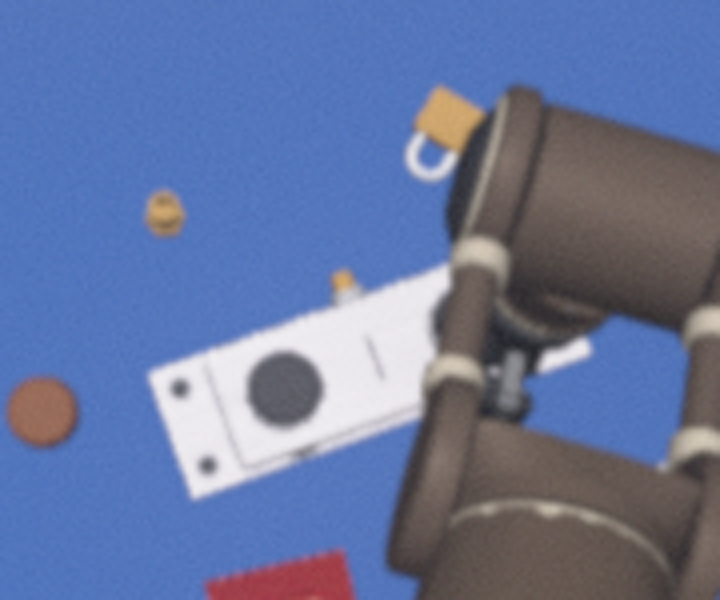

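```bash
python3 go.py .587 -.124 .064
```

```text
t 2.5 tcp [ 0.5866 -0.129   0.1505] rpy [ 3.1411e+00  2.0000e-04 -2.1050e-01] q [-2.890e-01  3.490e-01  1.756e+00 -1.000e-03  1.037e+00 -7.800e-02] F [ 0.15 -0.64  0.32] M [-0.038 -0.038 -0.   ] w 0.0856
tool delta [-0.0007 -0.005   0.0865]
```

{"name": "send_rows", "arguments": {
  "series": [
    [[0,0,-0.003,0.012,0,0,0],[0,0,-0.005,0.028,0,0,0],[0,0,-0.005,0.044,0,0,0],[0,0,-0.005,0.06,0,0,0],[0,0,-0.005,0.074,0,0,0],[0,0,-0.005,0.083,0,0,0],[0,0,-0.005,0.086,0,0,0],[0,0,-0.005,0.086,0,0,0]]
  ]
}}

```text
time: 3.3
tcp_pos: [0.5879, -0.1231, 0.0636]
orientation: [-3.142, 0.001, -0.21]
ft_force: [-0.1, -0.9, 1.2]
width: 0.0859
```

```bash
python3 go.py .587 -.124 .064; python3 - <<'E'
from station import snapshot
import cv2
for n,(x0,y0) in (("side",(210,180)),):
    p=snapshot(n)["color"][y0:y0+150,x0:x0+180,::-1]
    cv2.imwrite(f"pics/{n}2.png",cv2.resize(p,None,fx=4,fy=4,interpolation=cv2.INTER_CUBIC))
E
python3 go.py .587 -.124 .064
```

```text
t 3.3 tcp [ 0.5879 -0.1231  0.0636] rpy [-3.1415e+00  1.0000e-03 -2.0990e-01] q [-0.279  0.467  1.795 -0.     0.881 -0.069] F [-0.06 -0.86  1.23] M [-0.027 -0.021 -0.022] w 0.0859
tool delta [-0.0007  0.0011 -0.0004]
t 3.35 tcp [ 0.5885 -0.1232  0.0644] rpy [ 3.1416e+00 -4.0000e-04 -2.0990e-01] q [-0.279  0.466  1.794 -0.     0.881 -0.069] F [ 0.27 -0.58  0.7 ] M [ 0.025 -0.015  0.035] w 0.0854
tool delta [-0.0013  0.0011  0.0004]
```

View pics/side2.png

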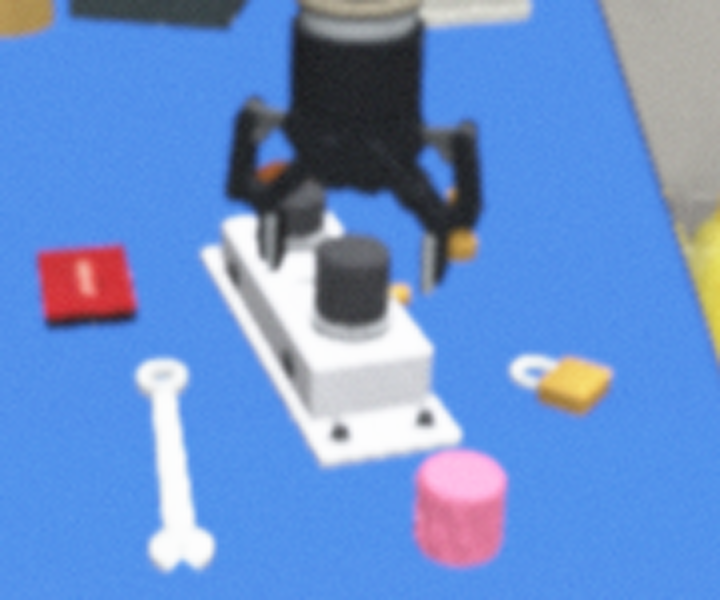

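{"name": "send_rows", "arguments": {
  "series": [
    [[0.2,0,0,0,0,0,0],[0.4,0,0,0,0,0,0],[1,0,0,0,0,0,0],[1,0,0,0,0,0,0],[1,0,0,0,0,0,0],[1,0,0,0,0,0,0],[1,0,0,0,0,0,0],[1,0,0,0,0,0,0]]
  ],
  "force": 50
}}

```text
time: 4.15
tcp_pos: [0.5889, -0.1234, 0.0653]
orientation: [3.141, -0.002, -0.21]
ft_force: [-0.7, 1.5, 5.5]
width: 0.0447
```

```bash
python3 go.py
```

```text
t 4.15 tcp [ 0.5889 -0.1234  0.0653] rpy [ 3.1415e+00 -1.6000e-03 -2.0990e-01] q [-0.279  0.465  1.794 -0.     0.881 -0.069] F [-0.71  1.53  5.54] M [0.026 0.143 0.025] w 0.0447
```

{"name": "send_rows", "arguments": {
  "series": [
    [[1,0,0,0,0,0,-1],[1,0,0,0,0,0,-2],[1,0,0,0,0,0,-3],[1,0,0,0,0,0,-4],[1,0,0,0,0,0,-4]]
  ]
}}

```text
time: 4.65
tcp_pos: [0.5892, -0.1234, 0.0653]
orientation: [3.141, -0.002, -0.14]
ft_force: [-0.9, -0.4, 5.1]
width: 0.0448
```

```bash
python3 go.py
```

```text
t 4.65 tcp [ 0.5892 -0.1234  0.0653] rpy [ 3.1414e+00 -2.1000e-03 -1.4000e-01] q [-0.279  0.465  1.793  0.     0.881 -0.139] F [-0.91 -0.38  5.09] M [0.018 0.046 0.011] w 0.0448
```

{"name": "send_rows", "arguments": {
  "series": [
    [[1,0,0,0,0,0,-1.5],[1,0,0,0,0,0,-3],[1,0,0,0,0,0,-4],[1,0,0,0,0,0,-4]]
  ]
}}

```text
time: 5.05
tcp_pos: [0.5892, -0.1234, 0.0653]
orientation: [3.141, -0.002, -0.07]
ft_force: [0.2, -0.5, 5.7]
width: 0.0449
```

```bash
python3 go.py
```

```text
t 5.05 tcp [ 0.5892 -0.1234  0.0653] rpy [ 3.1412e+00 -2.3000e-03 -7.0100e-02] q [-0.279  0.465  1.793  0.     0.881 -0.209] F [ 0.22 -0.54  5.72] M [-0.041  0.011  0.055] w 0.0449
```

Eight degrees so far with no torque; a bit more to rule out the stop.

{"name": "send_rows", "arguments": {
  "series": [
    [[1,0,0,0,0,0,-1.5],[1,0,0,0,0,0,-3],[1,0,0,0,0,0,-4.5],[1,0,0,0,0,0,-5],[1,0,0,0,0,0,-5]]
  ]
}}

```text
time: 5.55
tcp_pos: [0.5893, -0.1235, 0.0653]
orientation: [3.141, -0.002, 0.017]
ft_force: [-0.2, -0.9, 4.6]
width: 0.0447
```

```bash
python3 go.py
```

```text
t 5.55 tcp [ 0.5893 -0.1235  0.0653] rpy [ 3.141e+00 -2.300e-03  1.690e-02] q [-0.279  0.465  1.793  0.     0.881 -0.296] F [-0.16 -0.93  4.62] M [-0.009  0.074 -0.019] w 0.0447
```

{"name": "send_rows", "arguments": {
  "series": [
    [[1,0,0,0,0,0,-3],[1,0,0,0,0,0,-8],[1,0,0,0,0,0,-13],[1,0,0,0,0,0,-18],[1,0,0,0,0,0,-23],[1,0,0,0,0,0,-28],[1,0,0,0,0,0,-33],[1,0,0,0,0,0,-36]]
  ]
}}

```text
time: 6.35
tcp_pos: [0.5893, -0.1235, 0.0653]
orientation: [3.14, -0.002, 0.648]
ft_force: [-0.6, -0.6, 5.0]
width: 0.0448
```

```bash
python3 go.py
```

```text
t 6.35 tcp [ 0.5893 -0.1235  0.0653] rpy [ 3.1398e+00 -1.5000e-03  6.4760e-01] q [-0.279  0.465  1.793  0.     0.881 -0.927] F [-0.59 -0.64  5.02] M [ 0.035  0.076 -0.115] w 0.0448
```

{"name": "send_rows", "arguments": {
  "series": [
    [[1,0,0,0,0,0,-3],[1,0,0,0,0,0,-8],[1,0,0,0,0,0,-13],[1,0,0,0,0,0,-18],[1,0,0,0,0,0,-23],[1,0,0,0,0,0,-28],[1,0,0,0,0,0,-33],[1,0,0,0,0,0,-36]]
  ]
}}

```text
time: 7.15
tcp_pos: [0.5893, -0.1234, 0.0653]
orientation: [3.139, -0.0, 1.276]
ft_force: [0.2, 0.7, 5.3]
width: 0.0449
```

```bash
python3 go.py
```

```text
t 7.15 tcp [ 0.5893 -0.1234  0.0653] rpy [ 3.1391e+00 -2.0000e-04  1.2759e+00] q [-0.279  0.465  1.793  0.     0.881 -1.555] F [0.23 0.66 5.34] M [ 0.116 -0.009 -0.122] w 0.0449
```

{"name": "send_rows", "arguments": {
  "series": [
    [[1,0,0,-0.001,0,0,0],[1,0,0,-0.002,0,0,0],[1,0,0,-0.003,0,0,0],[1,0,0,-0.004,0,0,0],[1,0,0,-0.005,0,0,0],[1,0,0,-0.005,0,0,0]]
  ]
}}

```text
time: 7.75
tcp_pos: [0.588, -0.1231, 0.0692]
orientation: [-3.141, 0.0, 1.273]
ft_force: [-0.2, 0.2, -1.8]
width: 0.0448
```

```bash
python3 go.py
```

```text
t 7.75 tcp [ 0.588  -0.1231  0.0692] rpy [-3.1411e+00  1.0000e-04  1.2735e+00] q [-0.279  0.459  1.793 -0.     0.89  -1.552] F [-0.16  0.16 -1.78] M [0.027 0.002 0.018] w 0.0448
```

{"name": "send_rows", "arguments": {
  "series": [
    [[1,0,0,-0.004,0,0,0],[1,0,0,-0.01,0,0,0],[1,0,0,-0.018,0,0,0],[1,0,0,-0.028,0,0,0],[1,0,0,-0.04,0,0,0],[1,0,0,-0.052,0,0,0],[1,0,0,-0.064,0,0,0],[1,0,0,-0.076,0,0,0]]
  ]
}}

```text
time: 8.55
tcp_pos: [0.5884, -0.1232, 0.1467]
orientation: [3.141, -0.0, 1.274]
ft_force: [-0.4, -0.6, -1.8]
width: 0.0449
```

{"name": "send_rows", "arguments": {
  "series": [
    [[1,0,0,-0.01,0,0,0],[1,0,0,-0.018,0,0,0],[1,0,0,-0.025,0,0,0],[1,0,0,-0.03,0,0,0],[1,0,0,-0.03,0,0,0],[1,0,0,-0.03,0,0,0],[1,0,0,-0.03,0,0,0],[1,0,0,-0.03,0,0,0]]
  ]
}}

```text
time: 9.35
tcp_pos: [0.5878, -0.1231, 0.1746]
orientation: [-3.14, 0.0, 1.274]
ft_force: [0.1, 0.4, -1.6]
width: 0.0447
```

```bash
python3 go.py; python3 - <<'E'
from station import snapshot,spot_point
from h import *
import cv2
for n,(x0,y0) in (("side",(210,160)),("top",(240,130))):
    p=snapshot(n)["color"][y0:y0+150,x0:x0+180,::-1]
    cv2.imwrite(f"pics/{n}3.png",cv2.resize(p,None,fx=4,fy=4,interpolation=cv2.INTER_CUBIC))
    for k in ("tall_cap","tall_cap_top","low_cap"):
        for d in spot_point(k,n): print(n,k,np.round(w(n,d["position"]),4),round(d["score"],2))
E
python3 go.py
```

```text
t 9.35 tcp [ 0.5878 -0.1231  0.1746] rpy [-3.1404  0.      1.2735] q [-0.279  0.321  1.74   0.     1.083 -1.552] F [ 0.1   0.43 -1.63] M [-0.005  0.034  0.033] w 0.0447
side tall_cap [ 0.5868 -0.1236  0.1634] 0.81
side tall_cap [ 6.465e-01 -2.684e-01  3.000e-04] 0.71
side tall_cap_top [ 0.6456 -0.2709  0.0386] 0.82
side tall_cap_top [ 0.5888 -0.1241  0.2062] 0.75
side low_cap [ 0.5436 -0.0074  0.0525] 0.67
side low_cap [ 0.5341  0.141  -0.0028] 0.61
top low_cap [ 0.5349  0.1397 -0.0009] 0.74
top low_cap [ 0.5868 -0.1226  0.0557] 0.38
t 9.75 tcp [ 0.5882 -0.1232  0.1753] rpy [ 3.1416 -0.      1.2735] q [-0.279  0.32   1.739  0.     1.083 -1.552] F [-1.07 -0.11 -1.95] M [ 0.018 -0.045 -0.002] w 0.0449
```

View pics/side3.png

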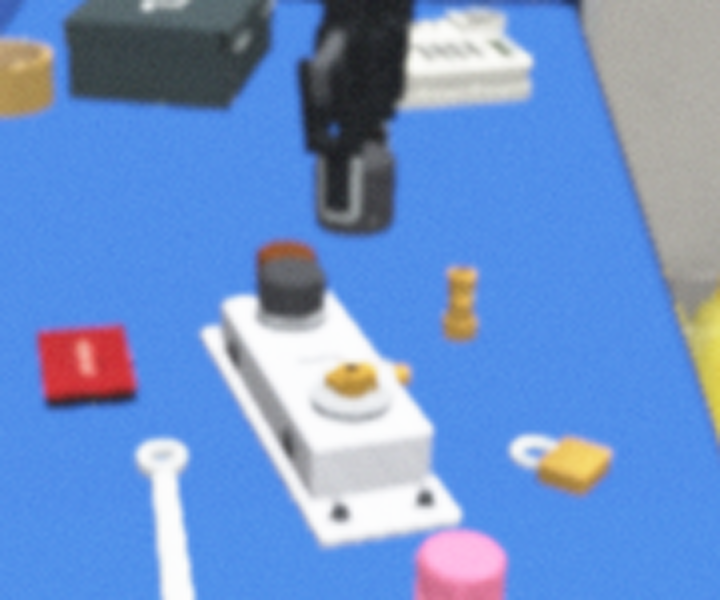

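View pics/top3.png

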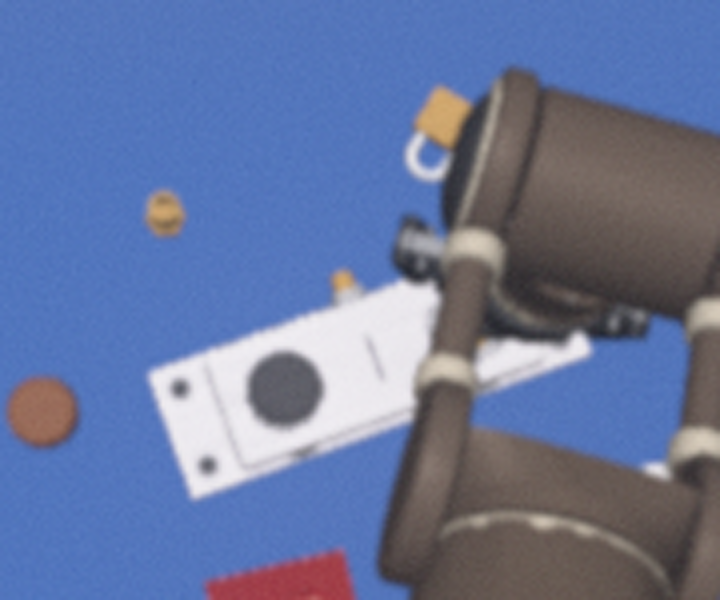

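The side view shows the brass neck bare at (350,380). The cap is upright in the jaws at (355,190), about 108 mm above its seat and over the block. The lower cap and the loose things have not moved.

```bash
python3 -c "
from station import ticket; print(ticket.hand_in())"; python3 go.py
```

```text
the job is handed in; nothing more can be done
None
the job is handed in; nothing more can be done
```

The tall cap is off its outlet (the -y one, right for the robot), and I handed the job in at about 10 s. It was held still and upright over the block, roughly 11 cm above its seat.

- **Unscrewing:** I gripped it at 50 N and turned it counter-clockwise. It never met the stop and the torque stayed around 0.1 N m, so its thread is right-hand. I turned it 85° and lifted it straight off.
- **Last checks:** The side picture shows the neck bare and the cap upright in the jaws. The network put its underside at z = 0.163 m, and the arm's own lift reading agrees at about 110 mm. The opening held at 45 mm, with about 1.8 N of weight on the wrist. The lower cap and the visible loose things are where they were.
- **Checks that failed or disagreed:** The top camera could not confirm the lifted cap because the arm hid it. Its one "low_cap" report at that outlet (score 0.38) was the bare neck. After hand-in no further readings were allowed, so the final second is unchecked.

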